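# Break down the parcel stack at the mailroom counter

### The arm

A 6-joint arm with a two-finger parallel gripper is mounted at the origin on the work surface. World frame = base frame: x ahead of the robot, y to its left, z up, the work surface at z = 0. Lengths are in m, angles in degrees, forces in N, time in s.
With the tool pointing down it reaches from about 0.3 to 0.75 m from the base axis. Payload 8.5 kg.
Tool frame: the origin (TCP) lies at the very end of the fingers, on their centre line; the grasp point (between the pads) lies 19 mm behind it (env.grasp_offset is the distance from the TCP to the grasp point, in m); y points along the fingers, z is the direction in which the jaws open and shut, and the axes are right-handed (so a half turn about y gives the same grasp; the last joint's range is limited). The gripper opens to 85 mm and grips with 20 to 120 N. Pads are 22 mm wide; open, the fingers measure 114 mm over their backs; the gripper's body (76 mm by 85 mm) begins 54 mm behind the grasp point. The pads swing forward as they close: fully open they stand 13 mm farther back than shut.
Start: joints at [-80.403, 21.807, 74.336, -0, 83.858, -12.336], TCP at [0.205, -0.51, 0.195] pointing down, gripper open.
Joint ranges: [-178.18, 178.18], [-50.72, 133.34], [12.68, 142.11], [-81.47, 261.47], [9.98, 163.14], [-165.26, 165.26]. Speed limits (degrees/s): [136.94, 136.94, 180, 180, 180, 180].

### API

Orientations are given as a 3x3 rotation matrix whose columns are the frame's x, y, z axes.
In Python, from rig import env gives the robot as it stands. The module is installed in compiled form; this text tells all that it offers.
- The arm moves only by the shell command python3 -m pendant 'ROWS' [FORCE]. ROWS is JSON, a list of rows, each a list of 3 entries, a list of its own where there are three numbers: the shift along the world's x, y, z as a fraction of full scale, then the turn about the world's z as a fraction of full scale, then the opening, from 0 (shut) to 1 (fully open). A call has 1 to 12 rows; each row shifts and turns the commanded pose from where the row before left it; what a row does not reach is not made up. Full scale, the value 1, is 30 mm for a shift and 5 degrees for a turn. A row lasts 1/12 s, in which the tool goes at most 41.7 mm and 7.16 degrees, less where a joint would pass 70% of its speed; a pose out of reach is approached as far as the arm can. A call with a number of a shift or a turn outside -1 to 1 is refused whole. A call with a gripper value outside its range is refused whole. The fingers move at their own pace and stop on an object; FORCE is the grip in N (left out, the last holds). Time passes only in rows, so rows that do not move let the fingers close. It gives the time, the measured TCP pose, the force and the opening at its end, in the units of the state.
- env.observe(): the state, without advancing time (a new reading comes with each control period).
- env.get_image(name): name is "scene" or "top" or "wrist"; returns (picture, depth): 384x512x3 uint8, red, green, blue; 384x512 float32, m along the optical axis (not along the pixel's ray), 0 where there is no reading.
- env.camera_model(name): a dict with "camera_matrix" (3x3 intrinsics, pixels), "R" (3x3) and "t" (3): a world point X has camera coordinates R X + t; the wrist camera has in their place "tool_from_camera" (4x4, takes a point from camera to tool coordinates, whose origin is the TCP and whose axes are the tool frame's). Camera axes: x right, y down, z forward; pixel columns grow to the right and rows downward; lengths in m; the calibration is good to about 2 mm. A picture is of the moment at which its call begins: read the wrist's pose just before it. camera_model takes no time and is no camera call.
- env.close_job(): hands the job in, once; it reports no verdict.
The state is a dict: "time_s": time; "q": joint angles; "qvel": joint speeds; "joint_efforts": joint torques, N m; "position": TCP position; "tool_rot": TCP orientation; "ft_force": force on the tool from outside, world axes, zero at the start; "wrist_torque": the same for the moment, N m; "grip_width": finger opening in m.
Only numpy, scipy, OpenCV 4.12 (cv2) and the standard library are available. Lean on these libraries where they do the work, as an engineer would, in place of code of your own. Each camera call takes 0.05 s, during which the arm holds its last target.

### The job

Take the stack of parcels apart: load the two short cartons into the labeller's feed magazine, the thin one first so that it lies flat at the bottom and is dispensed first, with the thick one flat on top of it. Stand the round tube upright in the pan of the letter scale and lay the long carton flat in the long grey tray. Do not tip the tube over, and leave the mug and the stamp where they are.

Things in the scene. Friction and masses are not known exactly. Their poses are not given: they have to be found in the camera images.
- long_carton: Long cardboard parcel, 240 (x) x 68 (y) x 40 (z) mm, 0.4 kg; it lies on the table and bears the rest of the stack. One strip of tape along it and a narrow white label across its middle. Origin: centre of its underside; x along its length, z up. All parcels are rigid and may be 30% lighter or heavier than stated.
- thick_carton: Short thick cardboard parcel, 90 (x) x 60 (y) x 45 (z) mm, 0.3 kg; a strip of tape and a white label near one end. It lies flat on one half of the long carton (its centre about 60 mm from the long carton's middle), lengthwise with it, and bears the tube. Origin: centre of its underside; x along its 90 mm side, z up.
- thin_carton: Short thin cardboard parcel, 90 (x) x 60 (y) x 28 (z) mm, 0.15 kg; a large white label on its top. It lies flat on the other half of the long carton, lengthwise with it; nothing lies on it. Origin: centre of its underside; x along its 90 mm side, z up.
- tube: Short round cardboard mailing tube with a white end cap, standing upright on the thick carton: 54 mm diameter at the cap (top 6 mm, look only), 52 mm below, 50 mm tall, 0.12 kg. Origin: centre of its underside; z along its axis, up.
- tray: Long shallow grey plastic tray, fixed to the table: inside 270 (x) x 96 (y) mm, walls 4 mm thick, floor 4 mm above the origin, rim 16 mm above the origin. Origin: centre of its underside, on the table; x along its length.
- scale: White letter scale, fixed, 170 x 120 x 28 mm, with a round steel pan with a raised rim. Origin: on the table right under the pan's centre; the base runs from 105 mm to -x (the end with the display) to 65 mm to +x of it. The pan's flat floor is 32 mm above the origin and 90 mm across; its rim is 100 mm across outside and 38 mm above the origin.
- magazine: Labeller's gravity-feed magazine, fixed, open top: grey base, aluminium guides. Inside 102 (x) x 72 (y) mm, floor 25 mm, guide tops 90 mm above origin. Walls at both x ends, 4 mm thick; at -x a 34 mm high outlet slot over the floor, small ramp out to 95 mm. Long sides open over the middle 66 mm, for fingers down to the floor. Origin: on the table under the centre of the inside; x along the 102.
- mug: White mug, 72 mm diameter, 85 mm tall, handle to its +y; stands at the far right. A bystander. Origin: centre of its underside.
- stamp: Rubber stamp with a dark wooden knob, foot 36 x 30 mm, 68 mm tall; stands at the far left. A bystander. Origin: centre of its underside.
Mind the look-alikes: they are no part of the job. Of the things that look like the long_carton, the larger one is meant. What is shaped like the thick_carton but red is not meant.

How it is judged (in metres and radians):
On the way, in this order (a step that is already met when the one before it is completed fails the run):
1. the thin carton lies flat on the floor of the magazine (x of thin_carton in the frame of magazine between -0.012 and 0.012 m and y of thin_carton in the frame of magazine between -0.012 and 0.012 m and z of thin_carton in the frame of magazine between 0.021 and 0.031 m and angle between thin_carton's own z axis and vertical below 0.1 rad and angle between the x axis of thin_carton and the x axis of magazine, either way round below 0.2 rad), for 0.2 s.
2. the thick carton lies flat on the thin one in the magazine (all of step 1 and x of thick_carton in the frame of magazine between -0.012 and 0.012 m and y of thick_carton in the frame of magazine between -0.012 and 0.012 m and z of thick_carton in the frame of magazine between 0.048 and 0.06 m and angle between thick_carton's own z axis and vertical below 0.1 rad and angle between the x axis of thick_carton and the x axis of magazine, either way round below 0.2 rad), for 0.2 s.
At the end, for the whole second after the job is handed in: Thin carton flat on the magazine floor, thick one flat on it (centred within 12 mm along each magazine axis, lengthwise within 0.2 rad); long carton flat in the tray (within 25 mm, 0.25 rad); tube upright on the pan floor, within 22 mm of its centre; all at rest (all of step 2 and x of long_carton in the frame of tray between -0.025 and 0.025 m and y of long_carton in the frame of tray between -0.025 and 0.025 m and z of long_carton in the frame of tray between 0.001 and 0.009 m and angle between long_carton's own z axis and vertical below 0.06 rad and angle between the x axis of long_carton and the x axis of tray, either way round below 0.25 rad and horizontal distance between tube and scale below 0.022 m and z of tube in the frame of scale between 0.028 and 0.037 m and angle between tube's own z axis and vertical below 0.1 rad and linear speed of each of thin_carton, thick_carton, long_carton, tube below 0.02 m/s and angular speed of each of thin_carton, thick_carton, long_carton, tube below 0.2 rad/s); the robot touches nothing.
It fails at once if the tube is tipped over (by more than 0.8 rad) (angle between tube's own z axis and vertical above 0.8 rad).
It fails at once if the mug is shifted by more than 30 mm (distance of mug from where it was at the start of the episode above 0.03 m).
It fails at once if the stamp is shifted by more than 30 mm or knocked over (distance of stamp from where it was at the start of the episode above 0.03 m or angle between stamp's own z axis and vertical above 0.6 rad).
It also fails if it takes over 120 s, if anything falls off the work surface, if the arm or the gripper's body presses on something with over 40 N, if the wrist force passes 120 N, or if a joint passes its speed limit or range.

## Working session

There is one attempt and no reset: what is moved stays moved. The work goes in short steps, Python scripts to look and compute and a shell command to move; the robot and the scene stay as the last step left them, time stands still between calls to the robot, and variables do not carry over. Pictures are saved under pics/ and viewed, and the job is handed in when it is done.

```bash
mkdir -p pics; ls
python3 - <<'E'
from rig import env
import cv2,numpy as np
o=env.observe();print(o['time_s'],o['position'],o['grip_width'],env.grasp_offset);print(np.round(o['tool_rot'],3))
for n in("scene","top"):
    p,d=env.get_image(n);cv2.imwrite(f'pics/{n}0.png',p[:,:,::-1]);np.save(f'{n}0.npy',d);np.save(f'{n}0c.npy',p)
    m=env.camera_model(n);print(n,{k:np.round(v,3).tolist() for k,v in m.items()})
E
```

```text
pics
0.0 [ 0.20537737 -0.50985258  0.19390903] 0.08564166113336998 0.0187
[[-0.928 -0.     0.374]
 [-0.374  0.001 -0.928]
 [-0.    -1.    -0.001]]
scene {'camera_matrix': [[422.8, 0.0, 254.47], [0.0, 422.8, 191.234], [0.0, 0.0, 1.0]], 'R': [[0.83, 0.558, 0.006], [0.476, -0.703, -0.528], [-0.29, 0.441, -0.849]], 't': [-0.332, -0.262, 1.532]}
top {'camera_matrix': [[459.299, 0.0, 255.996], [0.0, 459.299, 194.816], [0.0, 0.0, 1.0]], 'R': [[0.025, -1.0, -0.0], [-0.983, -0.025, -0.181], [0.181, 0.005, -0.984]], 't': [-0.102, 0.488, 1.215]}
```

View pics/scene0.png

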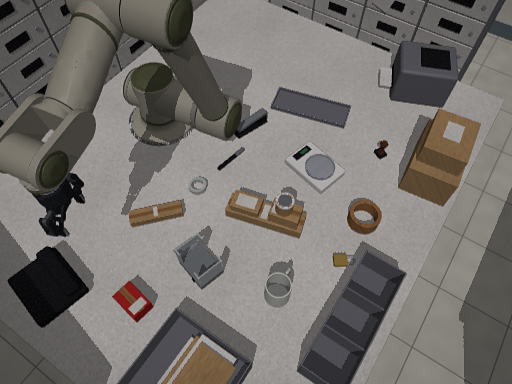

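View pics/top0.png

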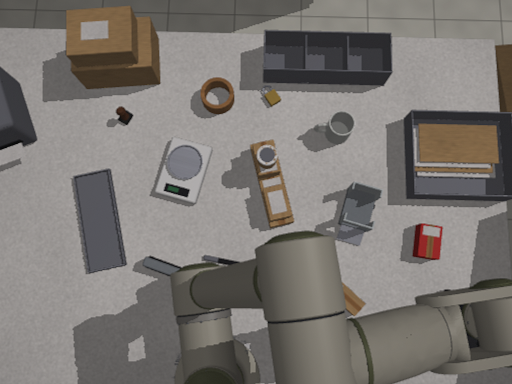

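In the scene picture:
- The stack is at (267,212). The thin carton is its left half (247,200), and the tube stands on the thick half (284,203).
- Candidates for the long carton are the stack's base (267,215) and the small look-alike (157,212). I choose the larger one, in the stack.
- Candidates for the thick carton are the one under the tube (285,218) and the red one (132,300). I choose the brown one.
- The magazine is at (200,258), the scale at (318,167), the tray at (311,107), the mug at (279,288) and the stamp at (381,149).

```bash
cat > h.py <<'E'
import numpy as np,cv2
from rig import env
def cloud(name,d,pose=None):
    m=env.camera_model(name);K=m["camera_matrix"]
    v,u=np.mgrid[:d.shape[0],:d.shape[1]]
    P=np.stack([(u-K[0,2])/K[0,0]*d,(v-K[1,2])/K[1,1]*d,d],-1)
    if name=="wrist":
        T=m["tool_from_camera"];P=P@T[:3,:3].T+T[:3,3];return P@np.array(pose[1]).T+np.array(pose[0])
    return (P-m["t"])@m["R"]
def rect(pts):
    (c,(w,h),a)=cv2.minAreaRect((pts[:,:2]*1000).astype(np.float32))
    if w<h:w,h,a=h,w,a+90
    return np.round(c,1),np.round((w,h),1),round((a+90)%180-90,1),len(pts)
def snap(name):
    o=env.observe();p,d=env.get_image(name);return p,d,cloud(name,d,(o['position'],o['tool_rot']))
E
python3 - <<'E'
from h import *
T=cloud("top",np.load('top0.npy'));S=cloud("scene",np.load('scene0.npy'))
# boxes px (u0,v0,u1,v1)
def bx(P,b): return P[b[1]:b[3],b[0]:b[2]].reshape(-1,3)
B={'T':{'stack':(245,130,300,235),'mag':(330,175,390,245),'scale':(150,130,220,210),'tray':(68,160,130,280),'mug':(315,105,360,148),'stamp':(110,100,136,130)},
'S':{'stack':(220,185,312,240),'mag':(170,225,228,290),'scale':(282,138,348,192),'tray':(268,85,354,130)}}
for c,P in(('T',T),('S',S)):
  for k,b in B[c].items():
    p=bx(P,b)
    h,e=np.histogram(p[:,2],bins=np.arange(-.01,.16,.004))
    print(c,k,[(round(e[i]*1000),int(h[i])) for i in range(len(h)) if h[i]>15])
    for lo,hi in dict(stack=[(.03,.046),(.06,.074),(.078,.092),(.125,.145)],mag=[(.015,.032),(.08,.1)],scale=[(.022,.0305),(.03,.036),(.036,.045),(.022,.045)],tray=[(.01,.022)],mug=[(.03,.1)],stamp=[(.02,.1)])[k]:
      q=p[(p[:,2]>lo)&(p[:,2]<hi)]
      if len(q)>10: print('   ',lo,hi,*rect(q),np.round(q.mean(0)*1000,1))
p=cv2.imread('pics/scene0.png');cv2.imwrite('pics/crop0.png',cv2.resize(p[140:300,140:340],None,fx=4,fy=3.75,interpolation=cv2.INTER_CUBIC))
E
```

```text
T stack [(-10, 41), (-6, 752), (-2, 1953), (2, 750), (6, 59), (34, 98), (38, 278), (42, 129), (46, 23), (50, 19), (58, 21), (62, 137), (66, 447), (70, 168), (78, 46), (82, 187), (86, 102), (130, 95), (134, 201), (138, 36)]
    0.03 0.046 [ 529.9 -130.2] [240.8  68.4] 15.1 519 [ 502.  -134.3   40. ]
    0.06 0.074 [ 524.5 -129.7] [204.1  60.8] 15.4 767 [ 472.9 -143.6   68. ]
    0.078 0.092 [ 588.1 -112.9] [92.  60.2] 13.0 343 [ 582.5 -111.    84.9]
    0.125 0.145 [ 581.  -113.7] [53.  51.8] 1.5 339 [ 580.7 -114.3  135.2]
T mag [(-10, 24), (-6, 453), (-2, 1289), (2, 550), (6, 100), (10, 107), (14, 111), (18, 189), (22, 565), (26, 283), (30, 34), (34, 22), (46, 21), (50, 21), (58, 18), (62, 33), (66, 25), (70, 25), (74, 27), (78, 28), (82, 28), (86, 77), (90, 74)]
    0.015 0.032 [ 444.5 -368.1] [144.3  84.4] -15.4 1136 [ 457.1 -370.2   24. ]
    0.08 0.1 [ 464.4 -371. ] [110.5  80.9] -15.2 202 [ 464.3 -372.    88.5]
T scale [(-10, 49), (-6, 702), (-2, 1683), (2, 559), (6, 50), (14, 22), (18, 77), (22, 401), (26, 984), (30, 739), (34, 251), (38, 47)]
    0.022 0.0305 [563.  118.2] [17
[... 1833 characters left out ...]
.4 -371.5   24. ]
    0.08 0.1 [ 464.3 -374.4] [112.9  80.2] -15.4 206 [ 464.5 -374.4   87.4]
S scale [(-10, 25), (-6, 521), (-2, 1055), (2, 284), (6, 36), (10, 41), (14, 47), (18, 59), (22, 271), (26, 623), (30, 434), (34, 130), (38, 23)]
    0.022 0.0305 [563.4 114.7] [170.  122.3] -14.5 972 [559.3 109.8  27.3]
    0.03 0.036 [565.8 112. ] [162.6 116.5] -14.3 510 [576.  111.   32.1]
    0.036 0.045 [581.4 111. ] [98.2 95. ] -60.9 77 [583.3 111.9  37.4]
    0.022 0.045 [563.4 114.7] [170.  122.3] -14.5 1481 [565.3 110.4  29.3]
S tray [(-10, 41), (-6, 610), (-2, 1503), (2, 1055), (6, 346), (10, 158), (14, 123), (18, 26)]
    0.01 0.022 [416.1 344.4] [277.9 111.6] 13.9 307 [414.  343.3  14.1]
```

View pics/crop0.png

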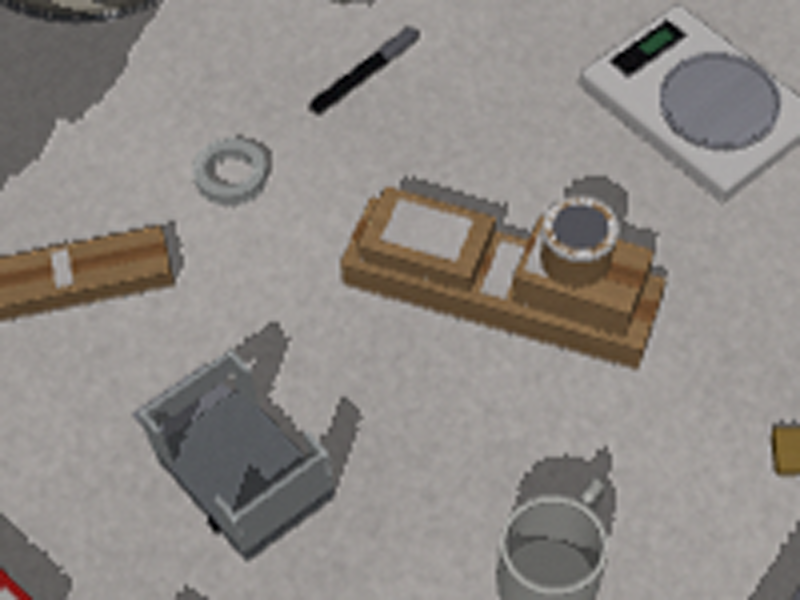

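The crop confirms the choices. The thin carton, with the large label, is at crop (430,230). The tube is on the thick carton at (580,235). The magazine's outlet ramp is at its far-left/lower side, toward the robot. I'll hover over the magazine first for a wrist view.

```bash
python3 -m pendant '[[[0.86,0.46,0.29],-0.75,1],[[0.86,0.46,0.29],-0.75,1],[[0.86,0.46,0.29],-0.75,1],[[0.86,0.46,0.29],-0.75,1],[[0.86,0.46,0.29],-0.75,1],[[0.86,0.46,0.29],-0.75,1],[[0.86,0.46,0.29],-0.75,1],[[0.86,0.46,0.29],-0.75,1],[[0.86,0.46,0.29],-0.75,1],[[0.86,0.46,0.29],-0.75,1],[[0,0,0],0,1],[[0,0,0],0,1]]' 40
cat > w.py <<'E'
import sys
from h import *
n=sys.argv[1]
o=env.observe();p,d,P=snap("wrist")
print('pos',np.round(o['position']*1000,1),'open dir',np.round(np.degrees(np.arctan2(o['tool_rot'][1,2],o['tool_rot'][0,2]))%180,1),'t',o['time_s'])
cv2.imwrite(f'pics/{n}.png',p[:,:,::-1]);np.save(n+'.npy',P)
E
python3 w.py w1
```

```text
time_s: 1.1
position: [0.4643, -0.3714, 0.2812]
tool_rot: [[-0.964, -0.0, -0.266], [0.266, 0.0, -0.964], [0.0, -1.0, -0.0]]
ft_force: [0.4, 0.2, -0.1]
grip_width: 0.0855
pos [ 464.3 -371.4  281.2] open dir 74.6 t 1.1
```

View pics/w1.png

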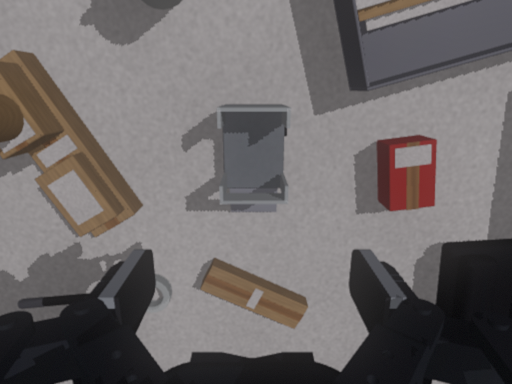

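The wrist view shows the magazine at (253,155) with its ramp at (253,205). The thin carton's label is at (75,195), the small look-alike at (254,293), and the red one at (406,172).

Run:
```python
from h import *
P=np.load('w1.npy')
def f(b,lo,hi):
    p=P[b[1]:b[3],b[0]:b[2]].reshape(-1,3);q=p[(p[:,2]>lo)&(p[:,2]<hi)];print(b,lo,hi,*rect(q),np.round(q.mean(0)*1000,1))
f((205,90,300,215),.082,.098); f((205,90,300,215),.018,.030)
f((25,130,145,245),.058,.078); f((0,40,150,245),.03,.05)
q=P[130:245,25:145].reshape(-1,3);h,e=np.histogram(q[:,2],bins=np.arange(0,.1,.004));print(h)
```

```text
(205, 90, 300, 215) 0.082 0.098 [ 464.8 -372.2] [110.3  80. ] -15.4 928 [ 461.9 -371.8   88.4]
(205, 90, 300, 215) 0.018 0.03 [ 460.7 -372.7] [118.6  83.4] -15.4 4754 [ 461.4 -371.    23.7]
(25, 130, 145, 245) 0.058 0.078 [ 488.9 -140.9] [128.   62.1] 15.0 3684 [ 475.8 -148.    66.8]
(0, 40, 150, 245) 0.03 0.05 [ 530.  -131.6] [239.7  69.4] 14.7 3858 [ 533.2 -148.5   39.3]
[ 613  119  124  130  144  130  143  153  149 1753  389  149  134  154
  150  157 2909  498   28   29  133  102    0    0]
```

```bash
cat > along.py <<'E'
from h import *
def along(P,c,yaw,xr,zr,yr=(-.05,.05)):
    a=np.radians(yaw);u=np.array([np.cos(a),np.sin(a)]);v=np.array([-u[1],u[0]])
    p=P.reshape(-1,3);r=p[:,:2]-np.array(c)/1000;x=r@u;y=r@v
    m=(x>xr[0])&(x<xr[1])&(y>yr[0])&(y<yr[1])&(p[:,2]>zr[0])&(p[:,2]<zr[1]);return p[m]
E
python3 - <<'E'
from along import *
for n,P in(('w',np.load('w1.npy')),('t',cloud("top",np.load('top0.npy'))),('s',cloud("scene",np.load('scene0.npy')))):
    print(n,*rect(along(P,(529.8,-131.9),14.8,(-.13,-.002),(.062,.076))))
E
```

```text
w [ 470.7 -145.8] [89.8 62.3] 14.4 3417
t [ 470.  -145.2] [89.9 60. ] 14.2 731
s [ 469.9 -147.8] [90.9 63.8] 15.2 524
```

```bash
python3 -m pendant '[[[0.02,0.834,-0.3],0.665,1],[[0.02,0.834,-0.3],0.665,1],[[0.02,0.834,-0.3],0.665,1],[[0.02,0.834,-0.3],0.665,1],[[0.02,0.834,-0.3],0.665,1],[[0.02,0.834,-0.3],0.665,1],[[0.02,0.834,-0.3],0.665,1],[[0.02,0.834,-0.3],0.665,1],[[0.02,0.834,-0.3],0.665,1],[[0,0,0],0,1],[[0,0,0],0,1]]'
python3 w.py w2;  python3 - <<'E'
from along import *
P=np.load('w2.npy')
print(*rect(along(P,(529.8,-131.9),14.8,(-.13,-.002),(.062,.076))))
E
```

```text
time_s: 2.07
position: [0.468, -0.1469, 0.2002]
tool_rot: [[-0.969, -0.001, 0.248], [-0.248, 0.0, -0.969], [0.001, -1.0, -0.001]]
ft_force: [0.1, -1.0, 0.5]
grip_width: 0.0853
pos [ 468.  -146.9  200.2] open dir 104.4 t 2.0667
[ 470.4 -145.8] [90.1 60.1] 14.5 5681
```

View pics/w2.png

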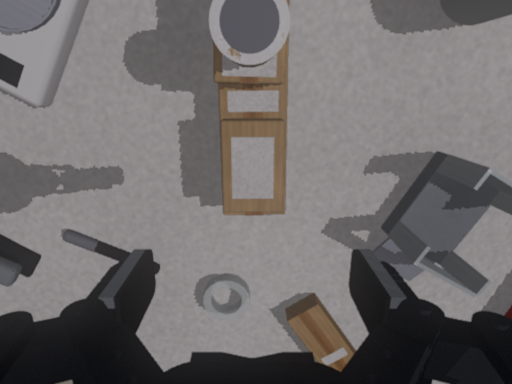

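The thin carton, at (252,167), is centred between the fingers. I'll descend 160 mm and grip.

```bash
python3 -m pendant '[[[0.08,0.03,-0.8],0,1],[[0,0,-0.8],0,1],[[0,0,-0.8],0,1],[[0,0,-0.8],0,1],[[0,0,-0.8],0,1],[[0,0,-0.6],0,1],[[0,0,-0.4],0,1],[[0,0,-0.3],0,1],[[0,0,0],0,1],[[0,0,0],0,1]]' 40
python3 -m pendant '[[[0,0,0],0,0.4],[[0,0,0],0,0.4],[[0,0,0],0,0.4],[[0,0,0],0,0.4],[[0,0,0],0,0.4],[[0,0,0],0,0.4],[[0,0,0],0,0.4],[[0,0,0],0,0.4]]' 40
```

```text
time_s: 2.95
position: [0.4713, -0.147, 0.0417]
tool_rot: [[-0.969, 0.0, 0.247], [-0.247, -0.0, -0.969], [-0.0, -1.0, 0.0]]
ft_force: [0.0, -0.2, 0.5]
grip_width: 0.0852
time_s: 3.62
position: [0.4712, -0.1461, 0.0415]
tool_rot: [[-0.969, -0.0, 0.248], [-0.248, 0.0, -0.969], [0.0, -1.0, -0.0]]
ft_force: [0.1, 0.5, -0.6]
grip_width: 0.0344
```

The opening is 34 mm, so the fingers closed past the carton. I'll look.

```bash
python3 w.py w3; python3 -c "
from h import *
p,d=env.get_image('scene');cv2.imwrite('pics/s3.png',cv2.resize(p[140:300,160:340,::-1],None,fx=4,fy=3.75))"
```

```text
pos [ 471.2 -146.1   41.5] open dir 104.4 t 3.6167
```

View pics/w3.png

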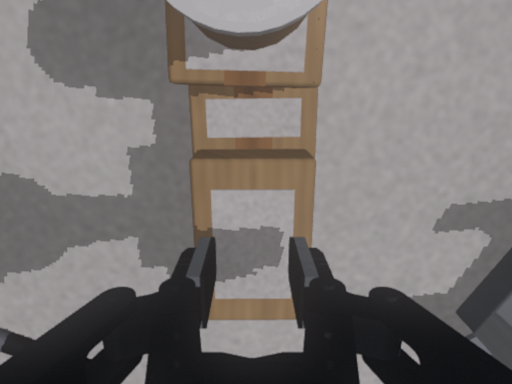

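View pics/s3.png

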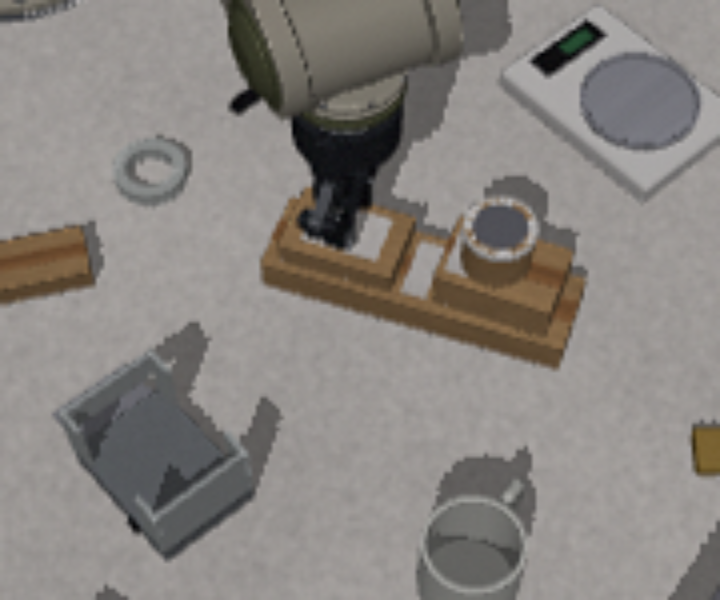

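Run:
```python
from h import *
P=np.load('w3.npy')
for n,(v,u) in dict(label=(210,255),top=(315,255),topfar=(170,250),long=(120,200),tipL=(245,208),tipL2=(290,207),tipR=(245,297),tip3=(320,205),table=(100,400)).items(): print(n,np.round(P[v,u]*1000,1))
print(env.camera_model('wrist')['tool_from_camera'].round(4))
o=env.observe(); m=env.camera_model('wrist')['tool_from_camera']
Tl=(P-o['position'])@o['tool_rot'] # tool coords
for v,u in((242,205),(245,210),(270,208),(245,300)):print(v,u,np.round(Tl[v,u]*1000,1))
```

```text
label [ 490.4 -142.2   67.4]
top [ 431.2 -157.5   66.2]
topfar [ 509.1 -134.9   67.5]
long [ 522.4 -104.    39. ]
tipL [ 478.1 -124.4   90.2]
tipL2 [ 468.8 -128.4  108.6]
tipR [ 487.3 -161.4   89.7]
tip3 [ 461.1 -130.2  115.7]
table [ 561.5 -220.4   -1.8]
[[-2.000e-04  9.563e-01  2.923e-01 -7.570e-02]
 [-6.000e-04 -2.923e-01  9.563e-01 -1.782e-01]
 [ 1.000e+00  1.000e-04  6.000e-04 -6.000e-04]
 [ 0.000e+00  0.000e+00  0.000e+00  1.000e+00]]
242 205 [-11.9 -45.4 -21. ]
245 210 [-12.3 -49.2 -18.4]
270 208 [ -8.  -62.4 -17.7]
245 300 [-12.6 -49.8  19.8]
```

Run:
```python
from h import *
p,d,P=snap("scene"); o=env.observe(); print(np.round(o['q'],2),o['grip_width'])
Tl=(P-o['position'])@o['tool_rot']
m=(np.abs(Tl[...,0])<.03)&(np.abs(Tl[...,2])<.05)&(Tl[...,1]>-.12)&(P[...,2]>.073)&(d>0)
print(m.sum(),'lowest',np.sort(P[m][:,2])[:15].round(4))
v,u=np.where(m); k=np.argsort(P[m][:,2])[:8]; print(v[k],u[k],np.round(Tl[m][k]*1000,1))
c=p[180:225,225:275,::-1];cv2.imwrite('pics/s4.png',cv2.resize(c,None,fx=14,fy=12,interpolation=cv2.INTER_NEAREST))
```

```text
[-31.    26.39  96.13   0.    57.49  44.64] 0.03401126245745854
108 lowest [0.0739 0.0769 0.0771 0.079  0.0836 0.0846 0.0853 0.0864 0.0882 0.0886
 0.0902 0.0903 0.0915 0.092  0.0923]
[202 206 195 195 195 194 206 204] [255 246 251 250 252 251 247 248] [[-24.8 -32.4  -1.2]
 [ -4.8 -35.4  22.5]
 [ -5.9 -35.6 -18.4]
 [ -3.5 -37.5 -16.3]
 [-10.1 -42.1 -15.6]
 [ -6.3 -43.1 -17.4]
 [ -9.4 -43.8  25.9]
 [-10.  -44.9  19.2]]
```

View pics/s4.png

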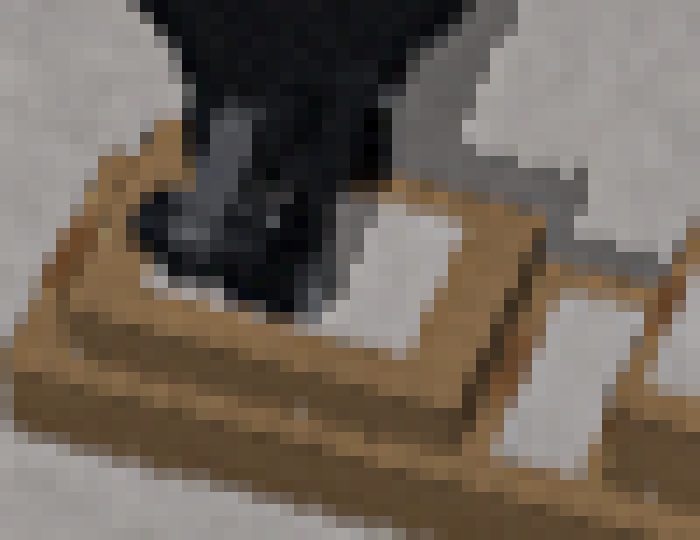

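Both fixed and wrist depth put the real fingertips about 40–45 mm behind the reported TCP, at z≈0.087, hovering above the carton. The stated tool length doesn't match, so I'll trust the cameras. I'll open and descend about 40 mm more, watching the force.

```bash
python3 -m pendant '[[[0,0,0],0,1],[[0,0,0],0,1],[[0,0,0],0,1],[[0,0,0],0,1],[[0,0,0],0,1],[[0,0,0],0,1],[[0,0,-0.3],0,1],[[0,0,-0.3],0,1],[[0,0,0],0,1]]' 40
python3 -m pendant '[[[0,0,-0.2],0,1],[[0,0,-0.2],0,1],[[0,0,0],0,1]]' 40
python3 w.py w4;python3 - <<'E'
from h import *
P=np.load('w4.npy');o=env.observe();Tl=(P-o['position'])@o['tool_rot']
m=(np.abs(np.abs(Tl[...,2])-.045)<.012)&(np.abs(Tl[...,0])<.014)&(Tl[...,1]>-.09)&(P[...,2]>.045)
print(m.sum(),np.sort(P[m][:,2])[:400:20].round(4))
p,d,S=snap("scene");m=(np.abs(np.abs((((S-o['position'])@o['tool_rot'])[...,2]))-.045)<.012)&(np.abs(((S-o['position'])@o['tool_rot'])[...,0])<.014)&(S[...,2]>.045);print(m.sum(),np.sort(S[m][:,2])[:20].round(4))
E
```

```text
time_s: 4.52
position: [0.4702, -0.1455, 0.0216]
tool_rot: [[-0.969, -0.003, 0.248], [-0.248, 0.002, -0.969], [0.002, -1.0, -0.002]]
ft_force: [0.5, -0.2, -0.7]
grip_width: 0.0857
time_s: 4.77
position: [0.4707, -0.1458, 0.0103]
tool_rot: [[-0.969, -0.002, 0.248], [-0.248, 0.001, -0.969], [0.001, -1.0, -0.001]]
ft_force: [0.1, -0.1, 0.2]
grip_width: 0.0851
pos [ 470.7 -145.8   10.3] open dir 104.4 t 4.7667
6658 [0.0585 0.0596 0.0601 0.0604 0.0607 0.061  0.0614 0.0617 0.062  0.0622
 0.0626 0.0629 0.063  0.0632 0.0634 0.0636 0.0638 0.064  0.0643 0.0644]
524 [0.056  0.0624 0.0628 0.0634 0.0642 0.0684 0.0688 0.0699 0.071  0.0714
 0.0746 0.0747 0.0749 0.0751 0.0796 0.082  0.0822 0.0848 0.0901 0.1019]
```

View pics/w4.png

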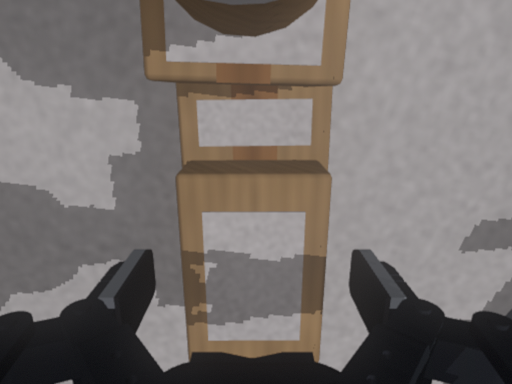

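Open fingertips are at z≈0.059 with TCP at 0.010, an offset of about 49 mm open and about 42 mm at 60 mm opening. I'll go down 7 mm more and grip.

```bash
python3 -m pendant '[[[0,0,-0.12],0,1],[[0,0,-0.12],0,1],[[0,0,0],0,1],[[0,0,0],0,0.4],[[0,0,0],0,0.4],[[0,0,0],0,0.4],[[0,0,0],0,0.4],[[0,0,0],0,0.4],[[0,0,0],0,0.4],[[0,0,0],0,0.4]]' 40
```

```text
time_s: 5.7
position: [0.4714, -0.1462, 0.0046]
tool_rot: [[-0.969, 0.0, 0.248], [-0.248, -0.0, -0.969], [-0.0, -1.0, 0.0]]
ft_force: [-0.1, -0.3, 4.7]
grip_width: 0.0593
```

Gripped at 59 mm. I'll lift.

```bash
python3 -m pendant '[[[0,0,0.2],0,0.4],[[0,0,0.5],0,0.4],[[0,0,0.7],0,0.4],[[0,0,0.7],0,0.4],[[0,0,0.7],0,0.4],[[0,0,0.7],0,0.4],[[0,0,0],0,0.4]]' 40
python3 w.py w5
```

```text
time_s: 6.28
position: [0.4727, -0.1469, 0.1129]
tool_rot: [[-0.969, 0.005, 0.248], [-0.248, -0.003, -0.969], [-0.004, -1.0, 0.005]]
ft_force: [0.5, -0.1, -1.1]
grip_width: 0.0596
pos [ 472.7 -146.9  112.9] open dir 104.4 t 6.2833
```

View pics/w5.png

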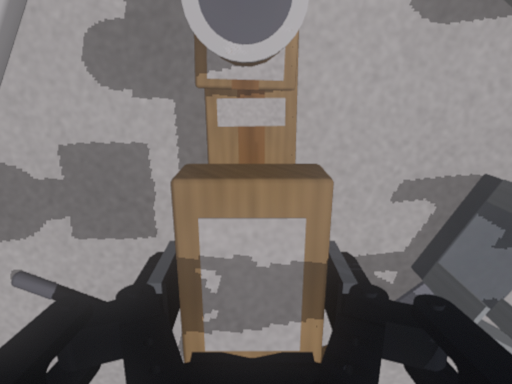

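The thin carton is held at (252,270). I'll measure it in the tool frame.

```bash
cat > held.py <<'E'
import sys
from h import *
# held.py pic half_width ylo yhi : top face of held thing in tool coordinates
def held(n,hw,y0,y1):
    P=np.load(n+'.npy');o=env.observe();Tl=(P-o['position'])@o['tool_rot']
    m=(np.abs(Tl[...,2])<hw)&(Tl[...,1]>y0)&(Tl[...,1]<y1)
    v,u=np.where(m);q=Tl[m];A=np.c_[q[:,0],q[:,2],np.ones(len(q))]
    s=q[:,1];k=np.abs(s-np.median(s))<.004
    c,*_=np.linalg.lstsq(A[k],s[k],rcond=None)
    print('n',k.sum(),'top y mm',round(np.median(s)*1000,1),'tilt deg x,z',np.round(np.degrees(c[:2]),2),'x range',np.round(np.percentile(q[k,0]*1000,[0.5,99.5]),1),'z range',np.round(np.percentile(q[k,2]*1000,[.5,99.5]),1))
    e=q[k]; print(rect(e[:,[0,2]]))
held(sys.argv[1],*map(float,sys.argv[2:5]))
E
python3 held.py w5 .034 -.085 -.04
python3 - <<'E'
from h import *
P=np.load('w5.npy');o=env.observe();Tl=(P-o['position'])@o['tool_rot']
for v in (168,180,200,214,225,260,300,340,352,360):print(v,np.round(Tl[v,254]*1000,1),np.round(P[v,254,2]*1000,1))
E
```

```text
n 27284 top y mm -64.6 tilt deg x,z [-0.42 -0.12] x range [-45.4  32.8] z range [-30.   29.7]
(array([-4.4, -0.3]), array([84. , 67.9]), -1.7, 27284)
168 [-45.7 -48.1   0.8] 159.0
180 [-44.8 -63.5   0.7] 174.5
200 [-37.8 -65.7   0.7] 176.6
214 [-32.1 -64.9   0.7] 175.8
225 [-27.8 -65.1   0.7] 176.0
260 [-13.6 -65.6   0.8] 176.4
300 [  5.3 -64.    0.8] 174.8
340 [ 24.8 -64.2   0.9] 174.9
352 [ 30.3 -64.9   0.9] 175.6
360 [ -11.  -112.4    0.4] 223.2
```

```bash
python3 -m pendant '[[[-0.027,-0.4,0.1],-0.4,0.4],[[-0.027,-0.75,0.1],-0.6,0.4],[[-0.027,-0.8,0],-0.6,0.4],[[-0.027,-0.8,0],-0.6,0.4],[[-0.027,-0.8,0],-0.6,0.4],[[-0.027,-0.8,0],-0.6,0.4],[[-0.027,-0.8,0],-0.6,0.4],[[-0.027,-0.8,0],-0.6,0.4],[[-0.027,-0.8,0],-0.6,0.4],[[-0.027,-0.763,0],-0.76,0.4],[[0,0,0],0,0.4],[[0,0,0],0,0.4]]' 40
python3 w.py w6; python3 held.py w6 .034 -.085 -.04;  python3 - <<'E'
from along import *
P=np.load('w6.npy'); print(*rect(along(P,(464.7,-372.2),-15.4,(-.065,.065),(.082,.098))))
E
```

```text
time_s: 7.33
position: [0.4621, -0.3724, 0.1136]
tool_rot: [[-0.963, -0.002, -0.269], [0.269, 0.002, -0.963], [0.002, -1.0, -0.002]]
ft_force: [0.9, 0.7, -1.4]
grip_width: 0.0592
pos [ 462.1 -372.4  113.6] open dir 74.4 t 7.3333
n 27261 top y mm -62.2 tilt deg x,z [-0.52 -0.02] x range [-44.4  33.8] z range [-30.   29.7]
(array([-3.4, -0.1]), array([83.3, 67.9]), -0.9, 27261)
[ 507.9 -384. ] [80.2 22.1] 74.6 1513
```

View pics/w6.png

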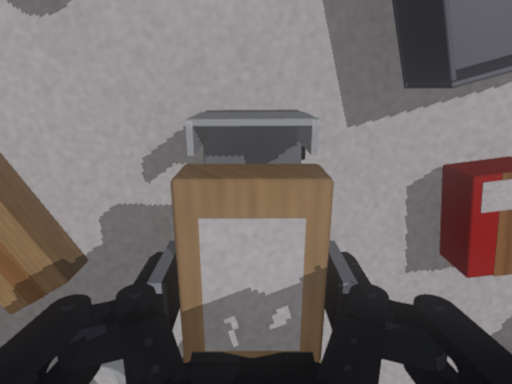

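```bash
python3 -m pendant '[[[0,0,-0.2],0,0.4],[[0,0,-0.2],0,0.4],[[0,0,0],0,0.4],[[0,0,0],0,0.4]]' 40
```

```text
time_s: 7.72
position: [0.4631, -0.3707, 0.1028]
tool_rot: [[-0.964, -0.001, -0.265], [0.265, 0.001, -0.964], [0.001, -1.0, -0.001]]
ft_force: [0.6, -0.4, -0.6]
grip_width: 0.0592
```

```bash
python3 -m pendant '[[[0.07,-0.04,-0.3],0,0.4],[[0,0,-0.4],0,0.4],[[0,0,-0.4],0,0.4],[[0,0,-0.4],0,0.4],[[0,0,-0.4],0,0.4],[[0,0,-0.4],0,0.4],[[0,0,0],0,0.4],[[0,0,0],0,0.4]]' 40
```

```text
time_s: 8.38
position: [0.4652, -0.3725, 0.0338]
tool_rot: [[-0.964, -0.001, -0.266], [0.266, 0.001, -0.964], [0.001, -1.0, -0.001]]
ft_force: [0.2, 0.4, -1.4]
grip_width: 0.0594
```

```bash
python3 -m pendant '[[[0,0,-0.3],0,0.4],[[0,0,-0.3],0,0.4],[[0,0,-0.3],0,0.4],[[0,0,0],0,0.4]]' 40
```

```text
time_s: 8.72
position: [0.4645, -0.3718, 0.0052]
tool_rot: [[-0.964, -0.002, -0.266], [0.266, 0.003, -0.964], [0.003, -1.0, -0.002]]
ft_force: [0.1, 0.3, -1.7]
grip_width: 0.0592
```

```bash
python3 -m pendant '[[[0,0,-0.2],0,0.4],[[0,0,-0.2],0,0.4],[[0,0,0],0,0.4],[[0,0,0],0,0.4]]' 40
```

```text
time_s: 9.05
position: [0.4651, -0.3726, -0.0049]
tool_rot: [[-0.964, -0.0, -0.266], [0.266, 0.0, -0.964], [0.0, -1.0, -0.0]]
ft_force: [0.4, -0.4, -1.6]
grip_width: 0.0594
```

```bash
python3 -m pendant '[[[0,0,-0.1],0,0.4],[[0,0,0],0,0.4],[[0,0,0],0,0.4]]' 40
```

```text
time_s: 9.3
position: [0.4652, -0.3727, -0.0076]
tool_rot: [[-0.964, 0.0, -0.266], [0.266, -0.0, -0.964], [-0.0, -1.0, 0.0]]
ft_force: [-0.3, -0.5, -1.0]
grip_width: 0.0593
```

```bash
python3 -m pendant '[[[0,0,-0.08],0,0.4],[[0,0,0],0,0.4],[[0,0,0],0,0.4]]' 40
```

```text
time_s: 9.55
position: [0.4652, -0.3726, -0.0102]
tool_rot: [[-0.964, -0.0, -0.266], [0.266, 0.0, -0.964], [0.0, -1.0, -0.0]]
ft_force: [-0.3, 0.4, -0.7]
grip_width: 0.0592
```

Close to the floor; release and rise.

```bash
python3 -m pendant '[[[0,0,0],0,0.7],[[0,0,0],0,0.75],[[0,0,0],0,0.8],[[0,0,0],0,0.85],[[0,0,0],0,0.9],[[0,0,0],0,0.9],[[0,0,0.3],0,0.9],[[0,0,0.6],0,1],[[0,0,0.8],0,1],[[0,0,0.8],0,1],[[0,0,0.8],0,1],[[0,0,0.8],0,1]]' 40
python3 -m pendant '[[[0,0,0.8],0,1],[[0,0,0.8],0,1],[[0,0,0.8],0,1],[[0,0,0.5],0,1],[[0,0,0],0,1]]'
python3 w.py w7
python3 - <<'E'
from along import *
P=np.load('w7.npy'); q=along(P,(465,-372.3),-15.4,(-.05,.05),(.045,.06),(-.035,.035));print(*rect(q),np.median(q[:,2]))
h,e=np.histogram(along(P,(465,-372.3),-15.4,(-.04,.04),(0,.1),(-.03,.03))[:,2],bins=np.arange(0,.1,.004));print(h)
E
```

```text
time_s: 10.55
position: [0.4651, -0.3726, 0.1149]
tool_rot: [[-0.964, 0.0, -0.266], [0.266, -0.0, -0.964], [-0.0, -1.0, 0.0]]
ft_force: [0.4, -0.3, 0.4]
grip_width: 0.0852
time_s: 10.97
position: [0.466, -0.3735, 0.2042]
tool_rot: [[-0.964, 0.005, -0.266], [0.266, -0.005, -0.964], [-0.006, -1.0, 0.004]]
ft_force: [-0.2, 0.0, -1.0]
grip_width: 0.0854
pos [ 466.  -373.5  204.2] open dir 74.6 t 10.9667
[ 465.  -371.3] [89.7 60.1] -15.3 5095 0.052170861610763036
[   0    0    0    0    0    0    0    0    0    0    0    0 1676 2773
    0    0    0    0    0    0    0    0    0    0]
```

View pics/w7.png

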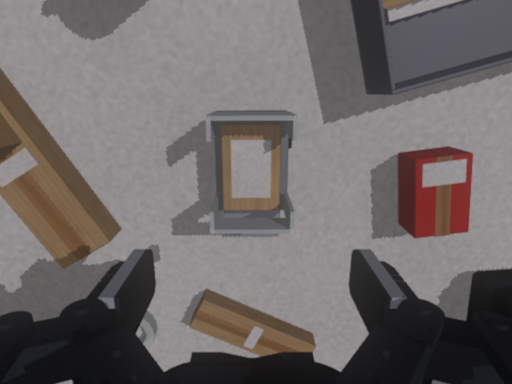

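The thin carton lies flat in the magazine at (251,168): top at 52 mm, centred at (465.0,-371.3), yaw -15.3°. Next is the tube.

```bash
python3 -m pendant '[[[0.387,0.86,-0.1],0.6,1],[[0.387,0.86,-0.1],0.6,1],[[0.387,0.86,-0.1],0.6,1],[[0.387,0.86,-0.1],0.6,1],[[0.387,0.86,-0.1],0.6,1],[[0.387,0.86,-0.1],0.6,1],[[0.387,0.86,-0.1],0.6,1],[[0.387,0.86,-0.1],0.6,1],[[0.387,0.86,-0.1],0.6,1],[[0.387,0.86,-0.1],0.6,1],[[0,0,0],0,1],[[0,0,0],0,1]]' 30
python3 w.py w8
python3 - <<'E'
from along import *
P=np.load('w8.npy')
q=along(P,(582,-115.5),0,(-.05,.05),(.125,.145));print('tube',cv2.minEnclosingCircle((q[:,:2]*1000).astype(np.float32)),np.median(q[:,2]))
q=along(P,(588,-115),14,(-.07,.06),(.078,.092));print('thick',*rect(q))
q=along(P,(529,-132),14,(-.13,.13),(.03,.048));print('long',*rect(q))
E
```

```text
time_s: 12.02
position: [0.581, -0.1134, 0.1686]
tool_rot: [[-0.967, -0.002, 0.253], [-0.253, 0.001, -0.967], [0.002, -1.0, -0.001]]
ft_force: [-0.3, 0.0, -0.4]
grip_width: 0.0853
pos [ 581.  -113.4  168.6] open dir 104.7 t 12.0167
tube ((582.1366577148438, -115.09857177734375), 27.264482498168945) 0.1342170153788709
thick [ 589.  -113.7] [89.5 59.6] 13.0 3380
long [ 530.1 -130.9] [239.8  68.1] 15.0 6987
```

View pics/w8.png

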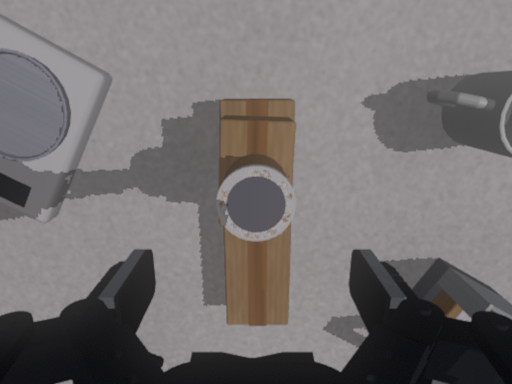

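The tube's ring at (256,203) is centred between the fingers. I'll descend around it.

```bash
python3 -m pendant '[[[0.03,-0.05,-0.4],0,1],[[0,0,-0.7],0,1],[[0,0,-0.7],0,1],[[0,0,-0.7],0,1],[[0,0,-0.6],0,1],[[0,0,-0.4],0,1],[[0,0,-0.2],0,1],[[0,0,0],0,1],[[0,0,0],0,1]]' 30
```

```text
time_s: 12.82
position: [0.5822, -0.1169, 0.0593]
tool_rot: [[-0.968, 0.0, 0.25], [-0.25, -0.0, -0.968], [-0.0, -1.0, 0.0]]
ft_force: [0.1, -0.1, 0.5]
grip_width: 0.0856
```

```bash
python3 -m pendant '[[[0,0,-0.1],0,0.8],[[0,0,0],0,0.75],[[0,0,0],0,0.7],[[0,0,0],0,0.65],[[0,0,0],0,0.6],[[0,0,0],0,0.55],[[0,0,0],0,0.5],[[0,0,0],0,0.45],[[0,0,0],0,0.4],[[0,0,0],0,0.4]]' 30
python3 w.py w9
```

```text
time_s: 13.65
position: [0.5824, -0.1162, 0.0564]
tool_rot: [[-0.968, 0.001, 0.251], [-0.251, -0.0, -0.968], [-0.001, -1.0, 0.0]]
ft_force: [-1.0, 0.3, 5.8]
grip_width: 0.0514
pos [ 582.4 -116.2   56.4] open dir 104.6 t 13.65
```

View pics/w9.png

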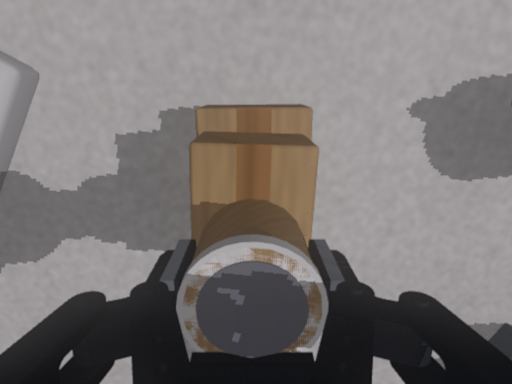

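The tube is gripped at 51 mm. I'll lift it straight up.

```bash
python3 -m pendant '[[[0,0,0.15],0,0.4],[[0,0,0.3],0,0.4],[[0,0,0.5],0,0.4],[[0,0,0.5],0,0.4],[[0,0,0.3],0,0.4],[[0,0,0],0,0.4]]' 30
python3 w.py w10; python3 held.py w10 .02 -.095 -.05
```

```text
time_s: 14.2
position: [0.5832, -0.1165, 0.1107]
tool_rot: [[-0.968, 0.004, 0.251], [-0.251, -0.002, -0.968], [-0.003, -1.0, 0.002]]
ft_force: [1.0, 0.5, -1.2]
grip_width: 0.0512
pos [ 583.2 -116.5  110.7] open dir 104.6 t 14.2
n 12317 top y mm -79.1 tilt deg x,z [-0.98 -0.05] x range [-27.6  17.9] z range [-19.7  19.7]
(array([-4.4, -0. ]), array([47.7, 40. ]), -0.0, 12317)
```

View pics/w10.png

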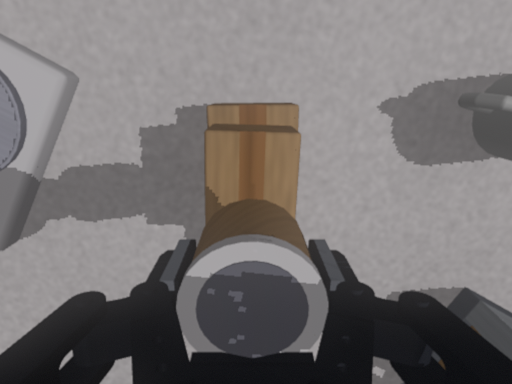

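The tube is held upright. I'll carry it over the scale.

```bash
python3 -m pendant '[[[0,0.4,0],0,0.4],[[0,0.6,0],0,0.4],[[0,0.8,0],0,0.4],[[0,0.9,0],0,0.4],[[0,0.9,0],0,0.4],[[0,0.9,0],0,0.4],[[0,0.9,0],0,0.4],[[0,0.8,0],0,0.4],[[0,0.6,0],0,0.4],[[0,0.5,0],0,0.4],[[0,0.3,0],0,0.4],[[0,0,0],0,0.4]]' 30
python3 w.py w11; python3 held.py w11 .02 -.095 -.05
python3 - <<'E'
from along import *
P=np.load('w11.npy')
q=along(P,(582,112),0,(-.06,.06),(.0345,.044),(-.06,.06));print('rim',cv2.minEnclosingCircle((q[:,:2]*1000).astype(np.float32)))
q=along(P,(563,116),-14.4,(-.1,.1),(.02,.045),(-.08,.08));print('scale',*rect(q))
E
```

```text
time_s: 15.25
position: [0.5814, 0.1139, 0.1076]
tool_rot: [[-0.967, -0.002, 0.254], [-0.254, 0.0, -0.967], [0.001, -1.0, -0.001]]
ft_force: [-0.0, 0.1, -0.1]
grip_width: 0.0511
pos [581.4 113.9 107.6] open dir 104.7 t 15.25
n 12304 top y mm -77.5 tilt deg x,z [-1.11  0.25] x range [-27.3  18.2] z range [-19.8  19.8]
(array([-4., -0.]), array([48., 40.]), -0.0, 12304)
rim ((583.2606201171875, 113.20111846923828), 49.70835876464844)
scale [564.4 117.8] [168.5 119.9] -14.2 18689
```

View pics/w11.png

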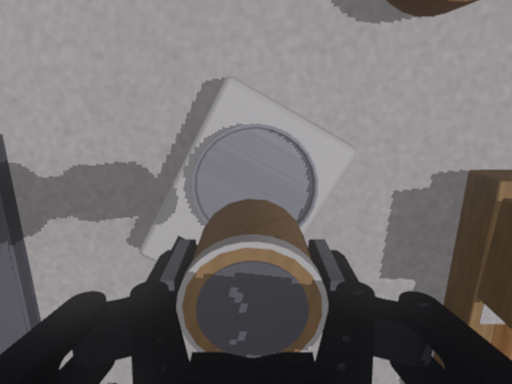

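```bash
python3 -m pendant '[[[0.05,-0.02,-0.3],0,0.4],[[0,0,-0.5],0,0.4],[[0,0,-0.6],0,0.4],[[0,0,-0.6],0,0.4],[[0,0,-0.5],0,0.4],[[0,0,-0.4],0,0.4],[[0,0,-0.2],0,0.4],[[0,0,0],0,0.4],[[0,0,0],0,0.4]]' 30
```

```text
time_s: 16.05
position: [0.5839, 0.1106, 0.0154]
tool_rot: [[-0.968, -0.0, 0.251], [-0.251, -0.0, -0.968], [0.0, -1.0, -0.0]]
ft_force: [0.7, 0.2, -0.4]
grip_width: 0.0515
```

```bash
python3 -m pendant '[[[0,0,-0.1],0,0.4],[[0,0,-0.05],0,0.4],[[0,0,0],0,0.4],[[0,0,0],0,0.4]]' 30
```

```text
time_s: 16.38
position: [0.5838, 0.1112, 0.0112]
tool_rot: [[-0.968, 0.0, 0.251], [-0.251, 0.0, -0.968], [-0.0, -1.0, 0.0]]
ft_force: [-1.1, 0.3, -1.0]
grip_width: 0.0511
```

```bash
python3 -m pendant '[[[0,0.03,-0.1],0,0.4],[[0,0,-0.05],0,0.4],[[0,0,0],0,0.4],[[0,0,0],0,0.4]]' 30
```

```text
time_s: 16.72
position: [0.5837, 0.1121, 0.0063]
tool_rot: [[-0.968, -0.0, 0.251], [-0.251, 0.0, -0.968], [0.0, -1.0, -0.0]]
ft_force: [-0.2, -0.4, -0.3]
grip_width: 0.0514
```

```bash
python3 -m pendant '[[[0,0,-0.07],0,0.4],[[0,0,0],0,0.4],[[0,0,0],0,0.4]]' 30
```

```text
time_s: 16.97
position: [0.5837, 0.1121, 0.0042]
tool_rot: [[-0.968, -0.0, 0.251], [-0.251, 0.0, -0.968], [0.0, -1.0, -0.0]]
ft_force: [-0.5, 0.7, -0.5]
grip_width: 0.0514
```

```bash
python3 -m pendant '[[[0,0,-0.05],0,0.4],[[0,0,0],0,0.4],[[0,0,0],0,0.4]]' 30
```

```text
time_s: 17.22
position: [0.5839, 0.1121, 0.0034]
tool_rot: [[-0.968, 0.001, 0.251], [-0.251, -0.0, -0.968], [-0.001, -1.0, 0.0]]
ft_force: [-2.4, -0.4, 5.6]
grip_width: 0.0511
```

Contact (5.6 N). I'll open gently and rise.

```bash
python3 -m pendant '[[[0,0,0],0,0.62],[[0,0,0],0,0.65],[[0,0,0],0,0.7],[[0,0,0],0,0.8],[[0,0,0],0,0.85],[[0,0,0],0,0.85],[[0,0,0.3],0,0.85],[[0,0,0.5],0,0.9],[[0,0,0.8],0,1],[[0,0,0.8],0,1],[[0,0,0.8],0,1],[[0,0,0.8],0,1]]' 30
python3 -m pendant '[[[0,-0.3,0.8],0,1],[[0,-0.3,0.5],0,1],[[0,0,0],0,1],[[0,0,0],0,1]]'
python3 w.py w12
python3 - <<'E'
from along import *
P=np.load('w12.npy')
q=along(P,(583,113),0,(-.06,.06),(.072,.09),(-.06,.06));print('tube',cv2.minEnclosingCircle((q[:,:2]*1000).astype(np.float32)),np.median(q[:,2]))
q=along(P,(582,112),0,(-.06,.06),(.0345,.044),(-.06,.06));print('rim',cv2.minEnclosingCircle((q[:,:2]*1000).astype(np.float32)))
E
```

```text
time_s: 18.22
position: [0.5836, 0.1121, 0.1248]
tool_rot: [[-0.968, 0.001, 0.251], [-0.251, -0.0, -0.968], [-0.001, -1.0, 0.0]]
ft_force: [-0.0, 0.3, 0.0]
grip_width: 0.0854
time_s: 18.55
position: [0.5838, 0.094, 0.1625]
tool_rot: [[-0.968, 0.002, 0.251], [-0.251, 0.0, -0.968], [-0.001, -1.0, 0.0]]
ft_force: [0.0, 0.3, -0.4]
grip_width: 0.0856
pos [583.8  94.  162.5] open dir 104.5 t 18.55
tube ((583.8784790039062, 112.8474349975586), 27.19281768798828) 0.08124873615250981
rim ((582.9159545898438, 113.22325134277344), 49.84347152709961)
```

View pics/w12.png

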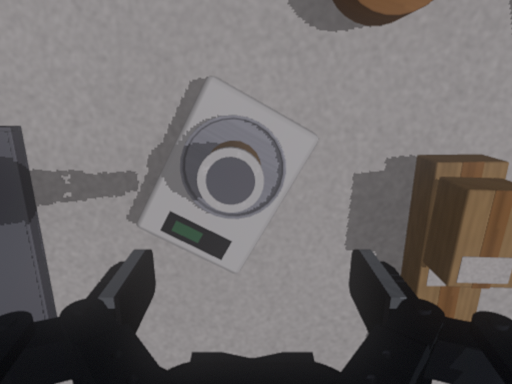

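The tube stands upright in the pan at (231,180), 1 mm from centre, top at 81 mm. On to the thick carton.

```bash
python3 -m pendant '[[[0.02,-0.77,0],-0.04,1],[[0.02,-0.77,0],-0.04,1],[[0.02,-0.77,0],-0.04,1],[[0.02,-0.77,0],-0.04,1],[[0.02,-0.77,0],-0.04,1],[[0.02,-0.77,0],-0.04,1],[[0.02,-0.77,0],-0.04,1],[[0.02,-0.77,0],-0.04,1],[[0.02,-0.77,0],0,1],[[0,0,0],0,1],[[0,0,0],0,1]]' 40
python3 w.py w13
python3 - <<'E'
from along import *
P=np.load('w13.npy')
q=along(P,(589,-114),13,(-.07,.07),(.078,.092));print('thick',*rect(q))
E
```

```text
time_s: 19.52
position: [0.5886, -0.114, 0.1603]
tool_rot: [[-0.975, -0.003, 0.223], [-0.223, 0.001, -0.975], [0.002, -1.0, -0.002]]
ft_force: [-0.4, 0.4, -0.5]
grip_width: 0.0852
pos [ 588.6 -114.   160.3] open dir 102.9 t 19.5167
thick [ 588.4 -113.5] [90.6 60. ] 12.9 8109
```

```bash
python3 -m pendant '[[[0,0,-0.5],0,1],[[0,0,-0.8],0,1],[[0,0,-0.8],0,1],[[0,0,-0.8],0,1],[[0,0,-0.7],0,1],[[0,0,-0.6],0,1],[[0,0,-0.4],0,1],[[0,0,-0.2],0,1],[[0,0,0],0,1],[[0,0,0],0,1]]' 40
python3 -m pendant '[[[0,0,0],0,0.8],[[0,0,0],0,0.75],[[0,0,0],0,0.7],[[0,0,0],0,0.65],[[0,0,0],0,0.6],[[0,0,0],0,0.5],[[0,0,0],0,0.4],[[0,0,0],0,0.4]]' 50
```

```text
time_s: 20.4
position: [0.5893, -0.1131, 0.0181]
tool_rot: [[-0.974, 0.0, 0.225], [-0.225, 0.0, -0.974], [-0.0, -1.0, -0.0]]
ft_force: [-0.1, -0.5, 0.3]
grip_width: 0.0856
time_s: 21.07
position: [0.5897, -0.1139, 0.019]
tool_rot: [[-0.975, 0.002, 0.224], [-0.224, -0.001, -0.975], [-0.002, -1.0, 0.001]]
ft_force: [-0.3, 0.7, 5.8]
grip_width: 0.0589
```

```bash
python3 -m pendant '[[[0,0,0.2],0,0.4],[[0,0,0.5],0,0.4],[[0,0,0.8],0,0.4],[[0,0,0.8],0,0.4],[[0,0,0.7],0,0.4],[[0,0,0.3],0,0.4],[[0,0,0],0,0.4],[[0,0,0],0,0.4]]' 50
python3 w.py w14; python3 held.py w14 .034 -.09 -.045
```

```text
time_s: 21.73
position: [0.5886, -0.1136, 0.116]
tool_rot: [[-0.975, -0.001, 0.224], [-0.224, 0.0, -0.975], [0.001, -1.0, -0.001]]
ft_force: [0.1, -0.1, -3.6]
grip_width: 0.0587
pos [ 588.6 -113.6  116. ] open dir 103.0 t 21.7333
n 27480 top y mm -65.7 tilt deg x,z [-0.45 -0.02] x range [-44.7  30.5] z range [-30.3  29.3]
(array([-5.2,  0.1]), array([80.1, 67.9]), 0.6, 27480)
```

View pics/w14.png

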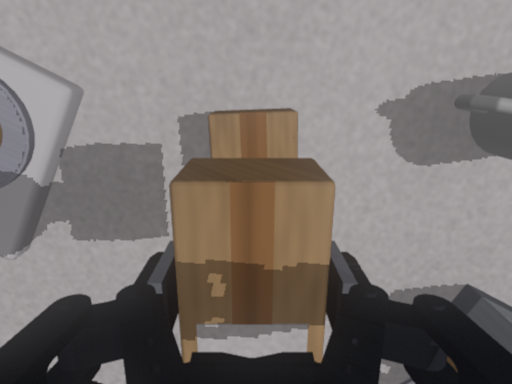

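```bash
python3 -m pendant '[[[-0.2,-0.4,0.1],-0.3,0.4],[[-0.4,-0.8,0],-0.5,0.4],[[-0.4,-0.85,0],-0.5,0.4],[[-0.4,-0.85,0],-0.5,0.4],[[-0.4,-0.85,0],-0.5,0.4],[[-0.4,-0.85,0],-0.5,0.4],[[-0.4,-0.85,0],-0.5,0.4],[[-0.4,-0.85,0],-0.5,0.4],[[-0.4,-0.8,0],-0.5,0.4],[[-0.4,-0.8,0],-0.5,0.4],[[-0.3,-0.72,0],-0.88,0.4],[[0,0,0],0,0.4]]' 50
python3 -m pendant '[[[0,0,-0.1],0,0.4],[[0,0,0],0,0.4],[[0,0,0],0,0.4]]'
python3 w.py w15; python3 held.py w15 .034 -.09 -.045;  python3 - <<'E'
from along import *
P=np.load('w15.npy'); print(*rect(along(P,(464.7,-372.2),-15.4,(-.065,.065),(.082,.098))))
E
```

```text
time_s: 22.78
position: [0.4634, -0.3765, 0.1185]
tool_rot: [[-0.961, -0.002, -0.275], [0.275, -0.0, -0.961], [0.002, -1.0, 0.001]]
ft_force: [-0.3, 0.4, -3.7]
grip_width: 0.0596
time_s: 23.03
position: [0.4661, -0.3714, 0.1161]
tool_rot: [[-0.964, -0.001, -0.265], [0.265, 0.001, -0.964], [0.001, -1.0, -0.001]]
ft_force: [0.4, 0.7, -3.2]
grip_width: 0.0591
pos [ 466.1 -371.4  116.1] open dir 74.6 t 23.0333
n 27465 top y mm -64.6 tilt deg x,z [-0.52  0.06] x range [-43.9  31.4] z range [-30.9  29.1]
(array([-4.2, -0.2]), array([80.5, 67.8]), -1.0, 27465)
[ 508.1 -384. ] [80.3 21.9] 74.5 1506
```

View pics/w15.png

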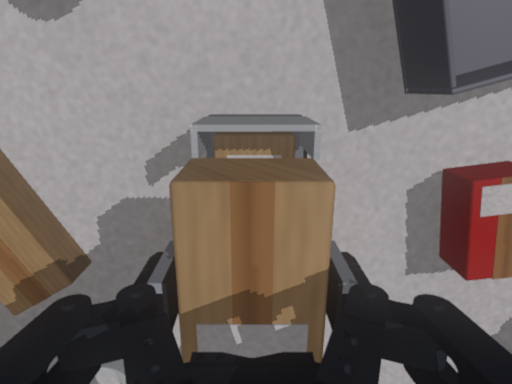

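Aligned over the magazine. I'll lower in steps.

```bash
python3 -m pendant '[[[0,-0.03,-0.3],0,0.4],[[0,0,-0.4],0,0.4],[[0,0,-0.4],0,0.4],[[0,0,-0.4],0,0.4],[[0,0,-0.4],0,0.4],[[0,0,-0.3],0,0.4],[[0,0,0],0,0.4],[[0,0,0],0,0.4]]' 50
```

```text
time_s: 23.75
position: [0.4662, -0.373, 0.0505]
tool_rot: [[-0.964, -0.0, -0.266], [0.266, 0.001, -0.964], [0.001, -1.0, -0.0]]
ft_force: [-0.0, 0.2, -2.3]
grip_width: 0.0589
```

```bash
python3 -m pendant '[[[0,0,-0.2],0,0.4],[[0,0,-0.15],0,0.4],[[0,0,0],0,0.4],[[0,0,0],0,0.4]]' 50
```

```text
time_s: 24.08
position: [0.4661, -0.3732, 0.0402]
tool_rot: [[-0.964, -0.0, -0.266], [0.266, 0.0, -0.964], [0.0, -1.0, -0.0]]
ft_force: [0.1, -0.3, -3.3]
grip_width: 0.0592
```

```bash
python3 -m pendant '[[[0,0,-0.12],0,0.4],[[0,0,-0.08],0,0.4],[[0,0,0],0,0.4],[[0,0,0],0,0.4]]' 50
```

```text
time_s: 24.42
position: [0.4661, -0.3732, 0.0342]
tool_rot: [[-0.964, -0.0, -0.266], [0.266, 0.0, -0.964], [0.0, -1.0, -0.0]]
ft_force: [-0.1, 0.5, -3.4]
grip_width: 0.0594
```

```bash
python3 -m pendant '[[[0,0,-0.05],0,0.4],[[0,0,0],0,0.4],[[0,0,0],0,0.4]]' 50
```

```text
time_s: 24.67
position: [0.4661, -0.3733, 0.0328]
tool_rot: [[-0.964, -0.0, -0.266], [0.266, 0.0, -0.964], [0.0, -1.0, -0.0]]
ft_force: [-0.5, 0.4, -4.1]
grip_width: 0.0594
```

```bash
python3 -m pendant '[[[0,0,-0.05],0,0.4],[[0,0,0],0,0.4],[[0,0,0],0,0.4]]' 50
```

```text
time_s: 24.92
position: [0.4663, -0.3734, 0.032]
tool_rot: [[-0.964, 0.001, -0.266], [0.266, -0.001, -0.964], [-0.001, -1.0, 0.001]]
ft_force: [-1.4, 1.2, 3.5]
grip_width: 0.0588
```

Contact (the force jumped by 7 N). Release and rise.

```bash
python3 -m pendant '[[[0,0,0],0,0.7],[[0,0,0],0,0.75],[[0,0,0],0,0.8],[[0,0,0],0,0.85],[[0,0,0],0,0.9],[[0,0,0],0,0.9],[[0,0,0.3],0,0.9],[[0,0,0.6],0,1],[[0,0,0.8],0,1],[[0,0,0.8],0,1],[[0,0,0.8],0,1],[[0,0,0.8],0,1]]' 40
python3 -m pendant '[[[0,0,0.8],0,1],[[0,0,0.7],0,1],[[0,0,0],0,1],[[0,0,0],0,1]]'
python3 w.py w16
python3 - <<'E'
from along import *
P=np.load('w16.npy'); q=along(P,(465,-372.3),-15.4,(-.047,.047),(.09,.106),(-.04,.04));print(*rect(q),np.median(q[:,2]))
q=along(P,(530,-131.5),15,(-.13,.13),(.03,.05),(-.05,.05));print(*rect(q))
E
```

```text
time_s: 25.92
position: [0.4661, -0.3731, 0.1563]
tool_rot: [[-0.964, 0.0, -0.266], [0.266, -0.0, -0.964], [-0.001, -1.0, 0.0]]
ft_force: [0.5, -0.1, -0.6]
grip_width: 0.0855
time_s: 26.25
position: [0.4663, -0.3735, 0.2007]
tool_rot: [[-0.964, 0.002, -0.266], [0.266, -0.002, -0.964], [-0.002, -1.0, 0.002]]
ft_force: [-0.1, 0.0, -0.2]
grip_width: 0.0851
pos [ 466.3 -373.5  200.7] open dir 74.6 t 26.25
[ 465.3 -372.7] [90.1 78.2] -15.6 6803 0.09705535935439774
[ 502.9 -138.3] [183.7  70.1] 14.8 8455
```

View pics/w16.png

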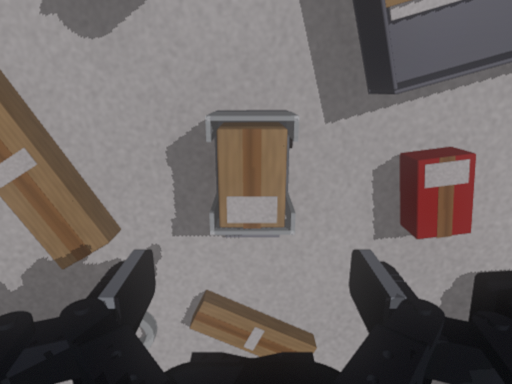

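The thick carton lies flat in the magazine at (252,177): top at 97 mm, centred within about 1 mm. Next is the long carton.

```bash
python3 -m pendant '[[[0.21,0.81,-0.1],0.6,1],[[0.21,0.81,-0.1],0.6,1],[[0.21,0.81,-0.1],0.6,1],[[0.21,0.81,-0.1],0.6,1],[[0.21,0.81,-0.1],0.6,1],[[0.21,0.81,-0.1],0.6,1],[[0.21,0.81,-0.1],0.6,1],[[0.21,0.81,-0.1],0.6,1],[[0.21,0.81,-0.1],0.6,1],[[0.21,0.81,-0.1],0.64,1],[[0,0,0],0,1],[[0,0,0],0,1]]' 60
python3 w.py w17
python3 - <<'E'
from along import *
P=np.load('w17.npy')
q=along(P,(530,-131.5),15,(-.14,.14),(.03,.05),(-.05,.05));print(*rect(q))
E
```

```text
time_s: 27.3
position: [0.5287, -0.1292, 0.1683]
tool_rot: [[-0.967, -0.002, 0.256], [-0.256, 0.001, -0.967], [0.002, -1.0, -0.001]]
ft_force: [-0.5, 0.7, 0.7]
grip_width: 0.0857
pos [ 528.7 -129.2  168.3] open dir 104.8 t 27.3
[ 530.1 -131. ] [240.2  68.2] 15.0 17910
```

View pics/w17.png

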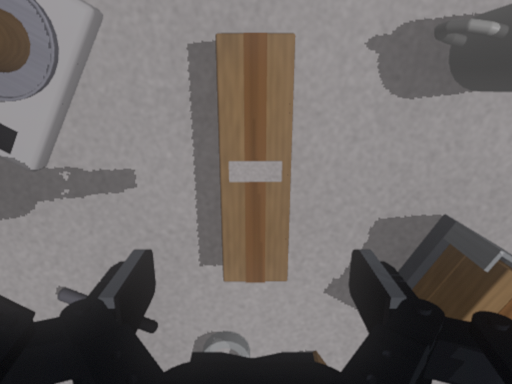

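```bash
python3 -m pendant '[[[0,-0.02,-0.5],0,1],[[0,0,-0.8],0,1],[[0,0,-0.8],0,1],[[0,0,-0.8],0,1],[[0,0,-0.8],0,1],[[0,0,-0.5],0,1],[[0,0,0],0,1],[[0,0,0],0,1]]' 60
```

```text
time_s: 28.02
position: [0.5288, -0.1318, 0.043]
tool_rot: [[-0.967, -0.001, 0.253], [-0.253, 0.001, -0.967], [0.001, -1.0, -0.001]]
ft_force: [0.8, 0.7, 0.4]
grip_width: 0.0855
```

```bash
python3 w.py w18
python3 - <<'E'
from along import *
P=np.load('w18.npy');o=env.observe();Tl=(P-o['position'])@o['tool_rot']
q=along(P,(530,-131.5),15,(-.05,.1),(.034,.046),(-.05,.05));r=(q-o['position'])@o['tool_rot'];print(np.percentile(r[:,2]*1000,[.5,99.5]),np.median(r[:,1]))
E
```

```text
pos [ 528.8 -131.8   43. ] open dir 104.7 t 28.0167
[-34.24170443  32.67799692] 0.004915534858025599
```

```bash
python3 -m pendant '[[[0.04,0.02,-0.4],0,1],[[0,0,-0.5],0,1],[[0,0,-0.5],0,1],[[0,0,-0.4],0,1],[[0,0,-0.3],0,1],[[0,0,-0.1],0,1],[[0,0,0],0,1],[[0,0,0],0,1]]' 60
```

```text
time_s: 28.73
position: [0.5308, -0.1306, -0.0219]
tool_rot: [[-0.967, 0.001, 0.255], [-0.255, -0.001, -0.967], [-0.001, -1.0, 0.001]]
ft_force: [-0.2, 0.1, -0.8]
grip_width: 0.0852
```

```bash
python3 -m pendant '[[[0,0,0],0,0.9],[[0,0,0],0,0.85],[[0,0,0],0,0.8],[[0,0,0],0,0.75],[[0,0,0],0,0.7],[[0,0,0],0,0.6],[[0,0,0],0,0.5],[[0,0,0],0,0.5]]' 60
```

```text
time_s: 29.4
position: [0.5309, -0.1307, -0.0216]
tool_rot: [[-0.967, 0.002, 0.255], [-0.255, -0.001, -0.967], [-0.001, -1.0, 0.001]]
ft_force: [-2.5, -0.9, 6.1]
grip_width: 0.0666
```

```bash
python3 -m pendant '[[[0,0,0.15],0,0.5],[[0,0,0.3],0,0.5],[[0,0,0.6],0,0.5],[[0,0,0.8],0,0.5],[[0,0,0.8],0,0.5],[[0,0,0.8],0,0.5],[[0,0,0.8],0,0.5],[[0,0,0.5],0,0.5],[[0,0,0],0,0.5],[[0,0,0],0,0.5]]' 60
python3 w.py w19; python3 held.py w19 .034 -.085 -.04
```

```text
time_s: 30.23
position: [0.5301, -0.1301, 0.12]
tool_rot: [[-0.967, 0.0, 0.255], [-0.255, -0.0, -0.967], [-0.0, -1.0, 0.0]]
ft_force: [0.3, 0.4, -3.9]
grip_width: 0.0666
pos [ 530.1 -130.1  120. ] open dir 104.8 t 30.2333
n 65004 top y mm -61.6 tilt deg x,z [-0.07 -0.02] x range [-102.5   34. ] z range [-33.7  32.8]
(array([-31.7,  -0. ]), array([143.2,  68. ]), 0.0, 65004)
```

View pics/w19.png

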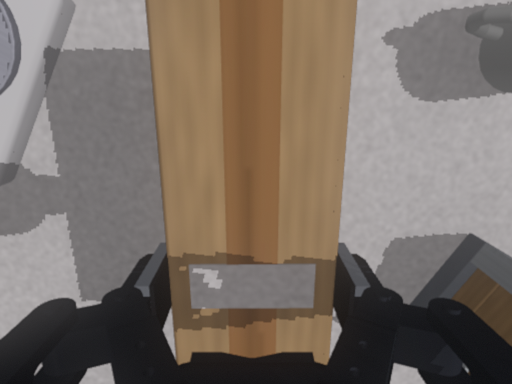

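Held level. I'll carry it to the tray at a height that clears the tube.

```bash
python3 -m pendant '[[[-0.1,0.4,0],0,0.5],[[-0.19,0.7,0],0,0.5],[[-0.2,0.8,0],0,0.5],[[-0.2,0.85,0],0,0.5],[[-0.2,0.85,0],0,0.5],[[-0.2,0.85,0],0,0.5],[[-0.2,0.85,0],0,0.5],[[-0.2,0.85,0],0,0.5],[[-0.2,0.85,0],0,0.5],[[-0.2,0.85,0],0,0.5]]' 60
python3 -m pendant '[[[-0.2,0.85,0],0,0.5],[[-0.2,0.85,0],0,0.5],[[-0.2,0.85,0],0,0.5],[[-0.2,0.85,0],0,0.5],[[-0.2,0.85,0],0,0.5],[[-0.2,0.85,0],0,0.5],[[-0.2,0.85,0],-0.05,0.5],[[-0.2,0.85,0],-0.05,0.5],[[-0.2,0.7,0],-0.05,0.5],[[-0.1,0.5,0],0,0.5],[[0,0.1,0],0,0.5],[[0,0,0],0,0.5]]' 60
python3 w.py w20; python3 held.py w20 .034 -.085 -.04
python3 - <<'E'
from along import *
from h import *
P=np.load('w20.npy')
q=along(P,(417,346),14,(-.16,.16),(.01,.022),(-.07,.07));print('tray rim(w)',*rect(q))
for c in("top","scene"):
    p,d,Q=snap(c);cv2.imwrite(f'pics/{c}20.png',p[:,:,::-1])
    q=along(Q,(417,346),14,(-.16,.16),(.01,.022),(-.07,.07));print(c,*rect(q))
    print(c,'carton',*rect(along(Q,(417,346),14,(-.2,.2),(.17,.19),(-.07,.07))))
E
```

```text
time_s: 31.12
position: [0.472, 0.1069, 0.1186]
tool_rot: [[-0.967, -0.003, 0.255], [-0.255, 0.0, -0.967], [0.003, -1.0, -0.001]]
ft_force: [0.5, 0.1, -3.5]
grip_width: 0.0669
time_s: 32.12
position: [0.4154, 0.3487, 0.1186]
tool_rot: [[-0.97, -0.002, 0.244], [-0.244, -0.001, -0.97], [0.002, -1.0, 0.001]]
ft_force: [-0.3, -0.5, -3.3]
grip_width: 0.0666
pos [415.4 348.7 118.6] open dir 104.1 t 32.1167
n 63957 top y mm -60.3 tilt deg x,z [-0.17  0.09] x range [-101.9   34.3] z range [-33.6  31.7]
(array([-31.2,  -0. ]), array([143.5,  68. ]), 0.0, 63957)
tray rim(w) [0. 0.] [0. 0.] 0.0 0
top [422.2 348.2] [289.1 104.3] 13.6 310
top carton [417.4 339. ] [241.1  73.3] 13.5 1626
scene [416.4 344.5] [278.4 111.7] 14.7 312
scene carton [416.1 340.7] [239.5  90.7] 15.0 1044
```

View pics/w20.png

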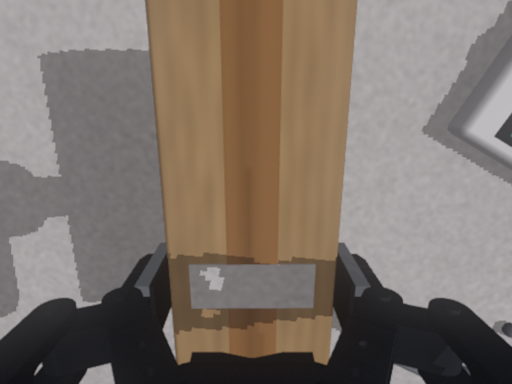

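View pics/scene20.png

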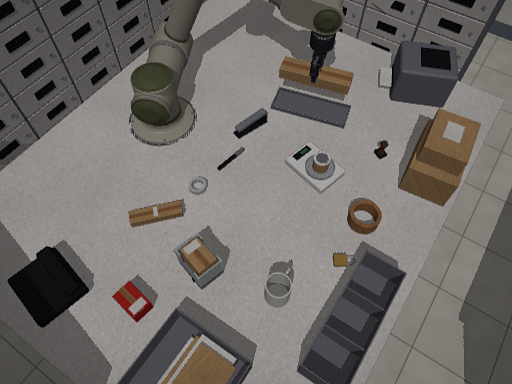

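The carton is over the tray, with ±14 mm clearance. I'll correct by (+1,-2) mm and lower.

```bash
python3 -m pendant '[[[0.03,-0.05,-0.3],0,0.5],[[0,0,-0.6],0,0.5],[[0,0,-0.6],0,0.5],[[0,0,-0.6],0,0.5],[[0,0,-0.6],0,0.5],[[0,0,-0.6],0,0.5],[[0,0,-0.4],0,0.5],[[0,0,-0.2],0,0.5],[[0,0,0],0,0.5],[[0,0,0],0,0.5]]' 60
python3 - <<'E'
from along import *
for c in("top","scene"):
    p,d,Q=snap(c)
    print(c,'carton',*rect(along(Q,(417,346),14,(-.2,.2),(.05,.08),(-.07,.07))))
E
```

```text
time_s: 33.1
position: [0.4178, 0.3464, 0.0029]
tool_rot: [[-0.97, 0.0, 0.241], [-0.241, -0.0, -0.97], [-0.0, -1.0, 0.0]]
ft_force: [-0.2, 0.6, -3.9]
grip_width: 0.0669
top carton [418.8 339.2] [242.9  75.3] 11.0 1437
scene carton [418.  337.1] [240.9  91.2] 13.5 1005
```

```bash
python3 -m pendant '[[[0,0,-0.3],0,0.5],[[0,0,-0.2],0,0.5],[[0,0,0],0,0.5],[[0,0,0],0,0.5]]' 60
```

```text
time_s: 33.53
position: [0.4172, 0.3466, -0.0126]
tool_rot: [[-0.97, -0.001, 0.242], [-0.242, -0.0, -0.97], [0.001, -1.0, 0.0]]
ft_force: [-1.2, 0.4, -4.5]
grip_width: 0.0669
```

```bash
python3 -m pendant '[[[0,0,-0.08],0,0.5],[[0,0,0],0,0.5],[[0,0,0],0,0.5]]' 60
```

```text
time_s: 33.78
position: [0.4176, 0.3467, -0.0146]
tool_rot: [[-0.97, 0.0, 0.242], [-0.242, 0.0, -0.97], [-0.0, -1.0, -0.0]]
ft_force: [0.5, -0.6, -3.6]
grip_width: 0.0672
```

```bash
python3 -m pendant '[[[0,0,-0.06],0,0.5],[[0,0,0],0,0.5],[[0,0,0],0,0.5]]' 60
```

```text
time_s: 34.03
position: [0.4175, 0.3467, -0.0164]
tool_rot: [[-0.97, -0.0, 0.242], [-0.242, -0.0, -0.97], [0.0, -1.0, 0.0]]
ft_force: [0.1, -0.0, -3.3]
grip_width: 0.0667
```

```bash
python3 -m pendant '[[[0,0,-0.05],0,0.5],[[0,0,0],0,0.5],[[0,0,0],0,0.5]]' 60
```

```text
time_s: 34.28
position: [0.4177, 0.3468, -0.0175]
tool_rot: [[-0.97, 0.001, 0.242], [-0.242, 0.0, -0.97], [-0.001, -1.0, -0.0]]
ft_force: [-0.3, -0.3, 0.8]
grip_width: 0.0666
```

Touching the floor. Release and rise.

```bash
python3 -m pendant '[[[0,0,0],0,0.8],[[0,0,0],0,0.85],[[0,0,0],0,0.9],[[0,0,0],0,0.95],[[0,0,0],0,1],[[0,0,0],0,1],[[0,0,0.3],0,1],[[0,0,0.6],0,1],[[0,0,0.8],0,1],[[0,0,0.8],0,1],[[0,0,0.8],0,1],[[0,0,0.8],0,1]]' 40
python3 -m pendant '[[[-0.1,0,0.8],0,1],[[-0.2,0,0.8],0,1],[[-0.2,0,0.8],0,1],[[0,0,0.8],0,1],[[0,0,0.6],0,1],[[0,0,0],0,1],[[0,0,0],0,1]]'
python3 w.py w21
python3 - <<'E'
from along import *
P=np.load('w21.npy')
print('tray w',*rect(along(P,(417,346),14,(-.16,.16),(.012,.022),(-.07,.07))))
q=along(P,(417,346),14,(-.2,.2),(.038,.052),(-.07,.07));print('long w',*rect(q),np.median(q[:,2]))
for c in("top","scene"):
    p,d,Q=snap(c);cv2.imwrite(f'pics/{c}21.png',p[:,:,::-1])
    q=along(Q,(417,346),14,(-.2,.2),(.038,.052),(-.07,.07));print(c,'long',*rect(q))
    q=along(Q,(583,113),0,(-.06,.06),(.072,.09),(-.06,.06));print('tube',cv2.minEnclosingCircle((q[:,:2]*1000).astype(np.float32)))
    q=along(Q,(465,-372.3),-15.4,(-.047,.047),(.09,.106),(-.04,.04));print('thick',*rect(q),np.median(q[:,2]))
    q=along(Q,(686,-310),0,(-.08,.08),(.03,.1),(-.08,.08));print('mug',*rect(q))
    q=along(Q,(719,297),0,(-.04,.04),(.02,.1),(-.04,.04));print('stamp',*rect(q))
E
```

```text
time_s: 35.28
position: [0.4174, 0.3466, 0.1071]
tool_rot: [[-0.97, 0.0, 0.242], [-0.242, 0.0, -0.97], [-0.001, -1.0, -0.0]]
ft_force: [-0.4, 0.2, -0.4]
grip_width: 0.0854
time_s: 35.87
position: [0.4025, 0.3467, 0.22]
tool_rot: [[-0.97, 0.002, 0.242], [-0.242, 0.001, -0.97], [-0.002, -1.0, -0.001]]
ft_force: [0.3, -0.2, -0.2]
grip_width: 0.0855
pos [402.5 346.7 220. ] open dir 104.0 t 35.8667
tray w [416.9 348. ] [276.9 104.3] 14.1 2392
long w [416.5 347.3] [240.6  68.2] 14.2 14185 0.04309636070318984
top long [416.5 347. ] [240.9  70.3] 13.9 2121
tube ((582.9910888671875, 112.70305633544922), 27.8570613861084)
thick [ 464.2 -371.8] [91.6 77.8] -15.2 810 0.09840194864490652
mug [ 682.9 -305.9] [99.6 71.1] -58.8 507
stamp [719.7 296.7] [27.2 21.3] -16.8 96
scene long [416.5 343.9] [239.3  75.6] 14.2 952
tube ((582.607666015625, 108.70938873291016), 28.28359603881836)
thick [ 465.5 -373.5] [91.4 77. ] -15.2 706 0.09780419751504077
mug [ 684.6 -311.3] [94.9 70.5] -61.0 478
stamp [718.2 291.5] [21.8 20. ] 46.5 77
```

View pics/w21.png

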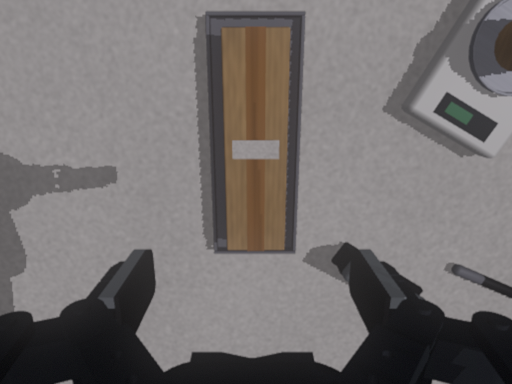

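View pics/top21.png

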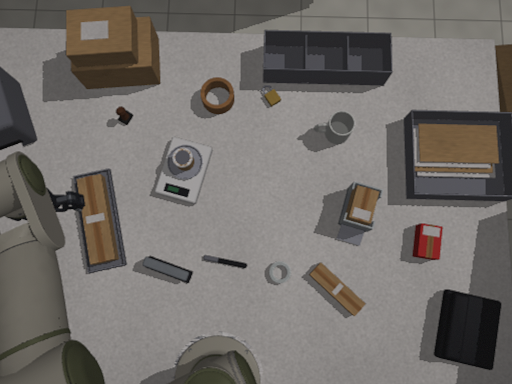

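The wrist view shows the long carton flat in the tray at (255,140), within 1 mm of centre. The top view shows the tube upright in the pan at (182,158), the thick carton in the magazine at (362,203), and the mug and stamp unmoved. Handing in.

```bash
python3 -c "
from rig import env
print(env.close_job())"
```

```text
the job is handed in; nothing more can be done
None
```

I loaded the thin carton into the magazine, stood the tube in the scale pan, laid the thick carton on the thin one, and laid the long carton in the tray. I handed the job in at about 36 s of the 120 s allowed, and no verdict was reported.

**Last checks:**
- **Thin carton:** flat in the magazine, top at 52 mm, about 1 mm off centre, measured before the thick one covered it.
- **Thick carton:** flat on top of it, top at 97–98 mm, about 1 mm off centre.
- **Tube:** upright in the pan, about 1 mm off centre by the wrist camera.
- **Long carton:** flat in the tray, about 1 mm off centre and 0.1° off in yaw.
- **Mug and stamp:** not moved, as far as the cameras can tell.
- **Gripper:** clear of everything when I handed in.

**What disagreed:**
- **Finger length:** the real fingertips sit about 37 mm (shut) to 49 mm (open) behind the reported tool point. My first grasp of the thin carton therefore closed on air above it, without touching it. I worked with the measured offset after that.
- **Camera calibration:** the scene camera reads 3–5 mm lower in y than the top and wrist cameras. I took this as calibration error.

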